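# Turn the gearbox cover over and lay it in the free cradle

### The job

One gearbox cover lies on the bench with its closed face up. Turn it over so that its open, ribbed side faces up, and lay it flat in the empty cradle on the plywood board, its pointed (cut-corner) end facing the same way as that of the cover already lying in the other cradle. Do not drop it or let it topple, and leave the other cover and everything else on the bench where they are.

Things in the scene. Friction and masses are not known exactly. Their poses are not given: they have to be found in the camera images.
- cover: the cover to turn: cast aluminium gearbox cover, a shell 90 x 60 x 22 mm (x, y, z), walls 4.5 mm; origin at its middle; +z out of the open ribbed side, +x to the pointed end (corners cut off at 45 degrees over 18 mm, end face 24 mm wide), -x to the square end (60 x 22 mm), on which it can stand. Starts +z down, pointed end roughly to the robot's left (+y). About 150 g
- cover_nose (a point): point on that cover: middle of the pointed end face, 45 mm from the origin along +x
- cover_rim (a point): point on that cover: middle of the open side, level with its rim, 11 mm from the origin along +z
- cradle_free: the empty one of two like grey plastic cradles side by side (124 mm apart along y) on the plywood board; 118 x 86 mm (x, y); origin under its middle, 8 mm above the bench; +x is the way the pointed end must face. Two rails along y at x = +-24 mm, 10 mm wide, tops 18 mm above the origin, carry the cover; 14 mm free height between them
- cradle_free_seat (a point): middle of the empty cradle's seat, level with the rail tops; axes as the cradle. A cover in place has its origin 11 mm above it. End stops at x = +-50 mm (inner faces) stand 9 mm above the rails, side stops at y = +-35 mm (inner faces, at x = +-22 mm only) 8 mm above them: 5 mm of play all round
- cover_a: a like cover already lying in the other cradle, open side up, pointed end (+x) the right way; origin at its middle
- board: plywood board under the two cradles, 290 x 170 x 8 mm (x, y, z); origin under its middle
- bearing: plain steel bearing ring, 44 mm across, 14 mm high; origin under its middle
- pinion: small steel gear wheel, 52 mm across, 30 mm high with its hub; origin under its middle
- screwdriver: screwdriver lying on the bench; origin under its middle, about 200 mm long along its x
- wrench: steel wrench lying on the bench; origin under its middle, about 180 mm long along its x
- grease: pale-labelled grease can 60 mm across, 85 mm high, standing; origin under its middle
- flange: dark steel flange, 70 mm square, 26 mm high; origin under its middle
Mind the look-alikes: they are no part of the job. Leave any blue or green look-alike of the cover alone.

How it is judged:
At the end, for the whole second after the job is handed in: The cover lies flat (within 0.06 rad) and at rest on the rails of the empty cradle, between its stops (middle within 10 mm of the cradle's, height within 2 mm), open ribbed side up, pointed end to the cradle's +x like the other cover; that one is within 12 mm of where it was (horizontal distance between cover and cradle_free_seat below 0.01 m and z of cover in the frame of cradle_free_seat between 0.009 and 0.013 m and z of cover_rim in the frame of cradle_free_seat above 0.019 m and x of cover_nose in the frame of cradle_free_seat above 0.034 m and angle between cover's own z axis and vertical below 0.06 rad and linear speed of cover below 0.02 m/s and distance of cover_a from where it was at the start of the episode below 0.012 m); the robot touches nothing.
It fails at once if the cover is dropped or topples (faster than 0.5 m/s with no finger on it: a free fall of about 13 mm) (linear speed of cover above 0.5 m/s and contact force between cover and the fingers below 0.05 N).
It fails at once if the cover already laid is shifted by more than 12 mm (distance of cover_a from where it was at the start of the episode above 0.012 m).
It fails at once if another thing on the bench (bearing ring, gear wheel, screwdriver, wrench, can, flange) is shifted by more than 25 mm (distance of any of bearing, pinion, screwdriver, wrench, grease, flange from where it was at the start of the episode above 0.025 m).
It also fails if it takes over 59 s, if anything falls off the work surface, if the arm or the gripper's body presses on something with over 40 N, if the wrist force passes 120 N, or if a joint passes its speed limit or range.

### The arm

A 6-joint arm with a two-finger parallel gripper is mounted at the origin on the work surface. World frame = base frame: x ahead of the robot, y to its left, z up, the work surface at z = 0. Lengths are in m, angles in rad, forces in N, time in s.
With the tool pointing down it reaches from about 0.25 to 0.775 m from the base axis. Payload 4 kg.
Tool frame: the origin (TCP) lies between the finger pads; the fingertips stand 11 mm ahead of it and the grasp point (between the pads) lies 8 mm behind it (robot.tip_extent is the z of the fingertips in the tool frame, in m); z points along the fingers, y is the line along which they close (so a half turn about z gives the same grasp; the last joint's range is limited). The gripper opens to 94 mm and grips with 3 to 60 N. Pads are 16 mm wide; open, the fingers measure 119 mm over their backs; the gripper's body (75 mm by 177 mm) begins 78 mm behind the grasp point.
Start: joints at [-1.263, 0.087, 1.371, -0, 1.684, -0.103], TCP at [0.22, -0.504, 0.177] pointing down, gripper open.
Joint ranges: [-3.1, 3.1], [-0.76, 2.03], [0.27, 2.55], [-1.08, 4.22], [0.17, 2.65], [-2.57, 2.57]. Speed limits (rad/s): [2.79, 2.79, 3.14, 3.14, 3.14, 3.14].

### API

Orientations are given as [roll, pitch, yaw] about the fixed x, y, z axes, in that order (R = Rz(yaw) Ry(pitch) Rx(roll)).
In Python, from bench import robot, imaging gives the robot as it stands.
- The arm moves only by the shell command python3 -m pendant 'ROWS'. ROWS is JSON, a list of rows, each a list of 7 numbers: the shift along the world's x, y, z in cm, then the turn, a rotation vector about the world's x, y, z in degrees, then the opening, from 0 (shut) to 1 (fully open). In form: [[dx, dy, dz, ax, ay, az, jaw], ...]. A call has 1 to 8 rows; each row shifts and turns the commanded pose from where the row before left it; what a row does not reach is not made up. A row lasts 1/10 s, in which the tool goes at most 50 mm and 8.59 degrees, less where a joint would pass 70% of its speed; a pose out of reach is approached as far as the arm can. A call is refused whole if a number of a shift passes 5 or a number of a turn 8.59, either way. A call with a gripper value outside its range is refused whole. The fingers move at their own pace and stop on an object; the grip force is fixed at half the most. Time passes only in rows, so rows that do not move let the fingers close. It gives the time, the measured TCP pose, the force, the opening and the grip force at its end, in the units of the state.
- robot.get_obs(): the state, without advancing time (a new reading comes with each control period).
- imaging.snapshot(name): name is "side" or "top"; returns the picture (384x512x3 uint8, red, green, blue); there is no depth.
- imaging.camera_params(name): a dict with "camera_matrix" (3x3 intrinsics, pixels), "R" (3x3) and "t" (3): a world point X has camera coordinates R X + t. Camera axes: x right, y down, z forward; pixel columns grow to the right and rows downward; lengths in m; the calibration is good to about 2 mm. A picture is of the moment at which its call begins. camera_params takes no time and is no camera call.
- robot.close_job(): hands the job in; it is judged then, once.
The state is a dict: "time": time; "joint_positions": joint angles; "qvel": joint speeds; "joint_torque": joint torques, N m; "tool_pos": TCP position; "ee_rot": TCP orientation; "wrist_force": force on the tool from outside, world axes, zero at the start; "wrist_torque": the same for the moment, N m; "width": finger opening in m; "finger_force": force on a finger pad.
Only numpy, scipy, OpenCV 4.12 (cv2) and the standard library are available. Lean on these libraries where they do the work, as an engineer would, in place of code of your own. Each camera call takes 0.05 s, during which the arm holds its last target. There are 200 camera calls.

## Working session

There is one attempt and no reset: what is moved stays moved. The work goes in short steps, Python scripts to look and compute and a shell command to move; the robot and the scene stay as the last step left them, time stands still between calls to the robot, and variables do not carry over. Pictures are saved under pics/ and viewed, at most 10 in all, crops included, and the job is handed in when it is done.

```bash
ls; mkdir -p pics; python3 - <<'E'
from bench import robot, imaging
import cv2, numpy as np
for n in("top","side"):
    im=imaging.snapshot(n); cv2.imwrite(f"pics/{n}0.png",im[:,:,::-1])
    p=imaging.camera_params(n); print(n,p["camera_matrix"].round(1).tolist(),p["R"].round(3).tolist(),p["t"].round(3).tolist())
print(robot.get_obs())
E
```

```text
pics
top [[424.8, 0.0, 253.7], [0.0, 424.8, 185.8], [0.0, 0.0, 1.0]] [[0.027, -1.0, 0.003], [-0.996, -0.028, -0.088], [0.089, -0.001, -0.996]] [-0.042, 0.567, 1.226]
side [[371.1, 0.0, 259.0], [0.0, 371.1, 188.8], [0.0, 0.0, 1.0]] [[-0.979, -0.205, 0.01], [-0.129, 0.576, -0.808], [0.16, -0.792, -0.59]] [0.566, 0.135, 1.051]
{'time': 0.1, 'joint_positions': array([-1.26311152e+00,  8.78955328e-02,  1.37208548e+00,  2.50860756e-08,
        1.68357956e+00, -1.03101024e-01]), 'qvel': array([-0.0025312 , -0.00189977, -0.00384163, -0.00079945, -0.00077649,
        0.00081834]), 'joint_torque': array([ 2.37766784e-03, -3.41253734e+01, -3.03302908e+01,  7.20034470e-02,
        3.03751510e-02, -1.00755196e-04]), 'tool_pos': array([ 0.21946283, -0.5037304 ,  0.17592232]), 'ee_rot': array([-3.13963518e+00, -2.02560446e-04,  4.10785631e-01]), 'wrist_force': array([-0.39370578,  0.06005684,  0.86546691]), 'wrist_torque': array([0.01241053, 0.01509957, 0.0272966 ]), 'finger_force': 0.0, 'width': 0.09395071624257091}
```

View pics/top0.png

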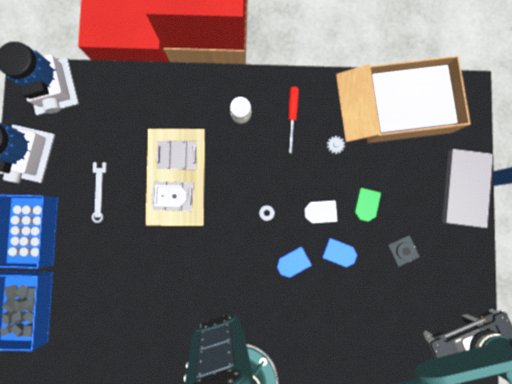

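View pics/side0.png

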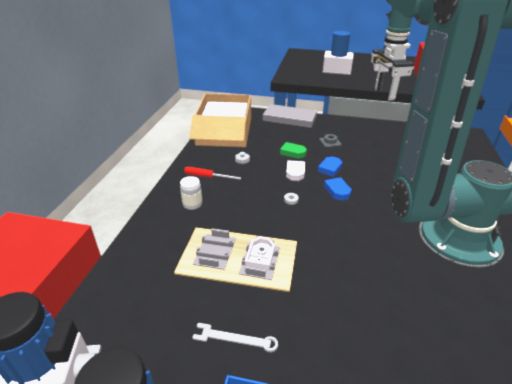

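The top view shows what could be the cover: the white/silver one at (321,212), blue ones at (294,262) and (340,252), a green one at (368,205), and the already laid one at (173,196). By the description the target is the silver one at (321,212). The empty cradle is at (178,155). I'll check both in close crops.

```bash
cat > h.py <<'E'
from bench import robot, imaging
import cv2, numpy as np
def ray(n,u,v,z):
    p=imaging.camera_params(n); K,R,t=map(np.array,(p["camera_matrix"],p["R"],p["t"]))
    d=R.T@np.linalg.solve(K,[u,v,1]); c=-R.T@t
    return c+d*(z-c[2])/d[2]
def proj(n,X):
    p=imaging.camera_params(n); q=p["camera_matrix"]@(p["R"]@np.array(X)+p["t"]); return q[:2]/q[2]
E
python3 - <<'E'
from h import *
im=cv2.imread("pics/top0.png"); s=cv2.imread("pics/side0.png")
f=lambda a,w,h:cv2.resize(a,(w,h),interpolation=cv2.INTER_CUBIC)
a=f(im[115:240,135:215],384,600); b=f(im[185:235,290:350],400,300); c=f(s[150:190,275:315],400,300)
cv2.imwrite("pics/crop0.png",np.hstack([a,np.vstack([b,c])]))
hsv=cv2.cvtColor(im,cv2.COLOR_BGR2HSV)
m=((hsv[:,:,2]>120)&(hsv[:,:,1]<60)).astype(np.uint8); mm=np.zeros_like(m); mm[190:235,290:350]=m[190:235,290:350]
cs,_=cv2.findContours(mm,0,2); k=max(cs,key=cv2.contourArea); r=cv2.minAreaRect(k);print(r,cv2.contourArea(k))
ap=cv2.approxPolyDP(k,2,True)[:,0]
for q in ap: print(q,ray("top",*q,.022).round(4))
bx=cv2.boxPoints(r); 
for q in bx: print(ray("top",*q,.022).round(4))
# board
m=((hsv[:,:,0]>12)&(hsv[:,:,0]<30)&(hsv[:,:,1]>60)&(hsv[:,:,2]>120)).astype(np.uint8); mm=np.zeros_like(m); mm[120:235,135:215]=m[120:235,135:215]
cs,_=cv2.findContours(mm,0,2); k=max(cs,key=cv2.contourArea); r=cv2.minAreaRect(k)
P=np.array([ray("top",*q,.008) for q in cv2.boxPoints(r)]);print(P.round(4),P.mean(0),np.linalg.norm(np.diff(P,axis=0),axis=1))
E
```

```text
((320.2840270996094, 211.5447540283203), (22.45618438720703, 32.81098175048828), 86.42366790771484) 646.0
[335 200] [ 0.5329 -0.2667  0.022 ]
[309 202] [ 0.5249 -0.1902  0.022 ]
[304 209] [ 0.5039 -0.1758  0.022 ]
[305 217] [ 0.4805 -0.1791  0.022 ]
[312 223] [ 0.4635 -0.1999  0.022 ]
[337 221] [ 0.4714 -0.2732  0.022 ]
[ 0.5263 -0.1731  0.022 ]
[ 0.535  -0.2695  0.022 ]
[ 0.4693 -0.2742  0.022 ]
[ 0.4607 -0.1783  0.022 ]
[[0.7354 0.3067 0.008 ]
 [0.7405 0.1287 0.008 ]
 [0.4489 0.1177 0.008 ]
 [0.4441 0.2921 0.008 ]] [0.59223834 0.2113162  0.008     ] [0.17805203 0.29177212 0.17447376]
```

View pics/crop0.png

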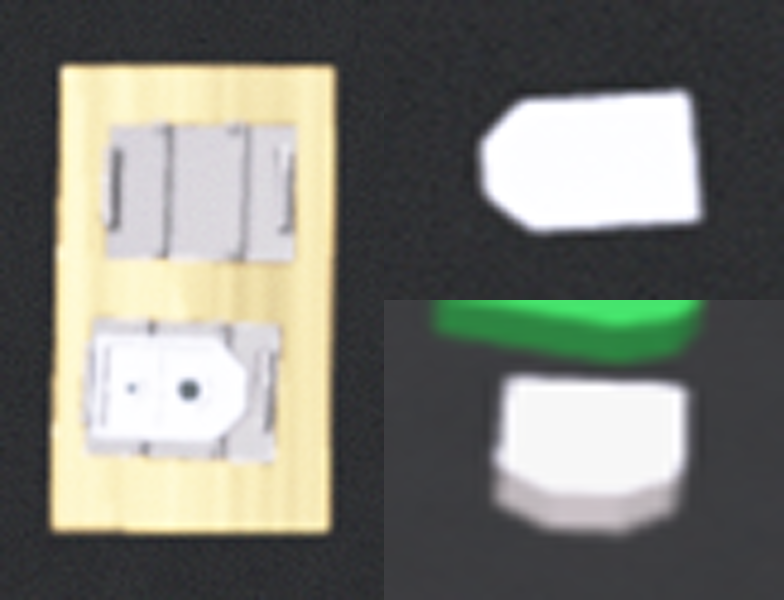

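The crop shows the silver cover with its closed face up and nose to image left (+y). The laid cover's nose points to image right, so cradle +x is about world -y. The turn is therefore end over end about world x, in two 90° stages with the cover standing on its square end in between. Next I'll measure the cradle, check it in the side view, and take the yaw angles.

```bash
python3 - <<'E'
from h import *
im=cv2.imread("pics/top0.png"); hsv=cv2.cvtColor(im,cv2.COLOR_BGR2HSV)
m=(hsv[:,:,1]<45).astype(np.uint8)*255
for nm,(y0,y1),z in(("free",(136,174),.012),("other",(176,216),.012)):
    mm=np.zeros_like(m); mm[y0:y1,152:202]=m[y0:y1,152:202]
    cs,_=cv2.findContours(mm,0,2); k=max(cs,key=cv2.contourArea); r=cv2.minAreaRect(k)
    P=np.array([ray("top",*q,z) for q in cv2.boxPoints(r)]); print(nm,r,P[:,:2].round(4).tolist(),P.mean(0).round(4),np.linalg.norm(np.diff(P,axis=0),axis=1).round(4))
# side view free cradle
s=cv2.imread("pics/side0.png"); c=cv2.resize(s[215:290,170:310],(784,420),interpolation=cv2.INTER_CUBIC)
g=np.array([.654,.2135]); ang=np.radians(-87.5); ux=np.array([np.cos(ang),np.sin(ang)]); uy=np.array([-ux[1],ux[0]])
for a in(-24,24,-54,54):
  for b in(-43,43):
    X=np.r_[g+ux*a/1e3+uy*b/1e3,.026 if abs(a)<30 else .012]; p=(proj("side",X)-[170,215])*5.6
    cv2.circle(c,tuple(int(v) for v in p),3,(0,0,255) if abs(a)<30 else (0,255,0),-1)
cv2.imwrite("pics/side_cr.png",c)
E
```

```text
free ((176.0, 156.0), (40.0, 34.0), 0.0) [[0.5993, 0.2661], [0.702, 0.271], [0.7053, 0.151], [0.6026, 0.1469]] [0.6523 0.2088 0.012 ] [0.1028 0.1201 0.1028]
other ((172.27911376953125, 193.34771728515625), (41.010921478271484, 34.594905853271484), 1.847610354423523) [[0.4889, 0.2749], [0.5918, 0.2766], [0.5912, 0.1544], [0.4883, 0.1536]] [0.5401 0.2149 0.012 ] [0.1029 0.1222 0.1029]
```

View pics/side_cr.png

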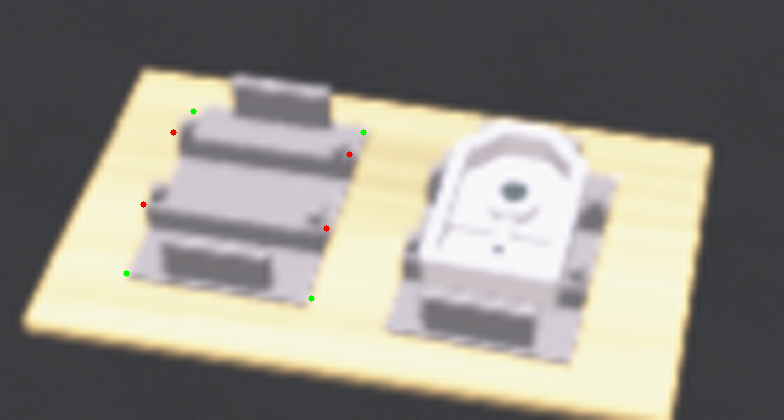

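The side view shows the empty cradle at crop (240,200) matching the predicted base corners to a few mm. I'll refine it with the rail-edge profile and the saturation edges.

```bash
python3 - <<'E'
from h import *
im=cv2.imread("pics/top0.png"); hsv=cv2.cvtColor(im,cv2.COLOR_BGR2HSV).astype(int)
print("V", hsv[147:164,155:200,2].mean(0).round().astype(int).tolist())
for n,c0,c1 in(("left",160,167),("mid",172,183),("right",188,194)): print(n,hsv[134:176,c0:c1,1].mean(1).round().astype(int).tolist())
print("S cols", hsv[147:164,148:206,1].mean(0).round().astype(int).tolist())
for u in(168.98,185.2): print(ray("top",u,155.2,.019))
for v in(140.6,168.5): print(ray("top",177,v,.012))
print(ray("top",155,155,.012),ray("top",197,155,.012))
E
```

```text
V [245, 234, 213, 157, 137, 188, 216, 219, 219, 220, 220, 220, 220, 214, 181, 177, 207, 220, 221, 220, 221, 221, 221, 221, 221, 221, 221, 222, 222, 218, 193, 184, 209, 221, 222, 222, 221, 215, 214, 197, 165, 200, 244, 251, 250]
left [52, 53, 52, 53, 53, 52, 44, 17, 7, 9, 8, 8, 8, 8, 8, 7, 8, 7, 7, 8, 8, 8, 7, 7, 7, 8, 7, 8, 7, 7, 8, 8, 8, 8, 8, 36, 45, 46, 46, 45, 46, 47]
mid [59, 59, 59, 60, 60, 62, 56, 21, 7, 8, 7, 8, 7, 7, 7, 6, 7, 7, 7, 7, 6, 6, 7, 7, 6, 7, 6, 7, 7, 7, 6, 7, 7, 7, 6, 35, 62, 67, 65, 65, 67, 64]
right [68, 67, 68, 68, 68, 71, 65, 24, 6, 6, 7, 7, 8, 7, 7, 7, 7, 7, 8, 7, 6, 6, 7, 7, 7, 7, 7, 7, 6, 8, 6, 6, 6, 6, 4, 33, 74, 76, 75, 74, 74, 75]
S cols [68, 47, 40, 41, 49, 60, 64, 57, 27, 10, 8, 10, 8, 8, 7, 7, 7, 8, 7, 8, 9, 8, 8, 9, 8, 7, 7, 6, 6, 7, 7, 6, 7, 6, 6, 6, 8, 9, 9, 9, 7, 5, 6, 6, 8, 8, 9, 6, 50, 64, 58, 59, 63, 65, 64, 75, 88, 60]
[0.6528501  0.22843085 0.019     ]
[0.6542031  0.18020232 0.019     ]
[0.69887099 0.20779352 0.012     ]
[0.61454057 0.20412631 0.012     ]
[0.65337675 0.27166664 0.012     ] [0.65690007 0.14608264 0.012     ]
```

Cradle seat is about (0.656, 0.2085, 0.026), with +x heading about -89° (measured 119 x 86 mm, as given). The cover is at (0.498, -0.2255), nose heading about 95°. Plan: grasp with the tool tilted 45° towards -y, turn +90° about x, stand the cover, regrasp the same way, turn +90° again and lay it down.

```bash
python3 -m pendant '[[2.8,2.8,0.3,0,0,7.2,1],[2.8,2.8,0.3,0,0,7.2,1],[2.8,2.8,0.3,0,0,7.2,1],[2.8,2.8,0.3,0,0,7.2,1],[2.8,2.8,0.3,0,0,7.2,1],[2.8,2.8,0.3,0,0,7.2,1],[2.8,2.8,0.3,0,0,7.2,1],[2.8,2.8,0.3,0,0,7.2,1]]'
python3 -m pendant '[[2.8,2.8,0,0,0,7.2,1],[2.7,2.8,0,0,0,7.0,1],[0,0,0,-7.5,-0.7,0,1],[0,0,0,-7.5,-0.7,0,1],[0,0,0,-7.5,-0.7,0,1],[0,0,0,-7.5,-0.7,0,1],[0,0,0,-7.5,-0.7,0,1],[0,0,0,-7.5,-0.7,0,1]]'
cat >> h.py <<'E'
from scipy.spatial.transform import Rotation as Ro
def st():
    o=robot.get_obs(); R=Ro.from_euler("xyz",o["ee_rot"]).as_matrix()
    print("t",round(o["time"],2),"p",o["tool_pos"].round(4),"z",R[:,2].round(3),"y",R[:,1].round(3),"tip",(o["tool_pos"]+.011*R[:,2]).round(4),"w",round(float(o["width"]),4),"ff",round(float(o["finger_force"]),1),"F",np.round(o["wrist_force"],1),"j",o["joint_positions"].round(2))
if __name__=="__main__": st()
E
python3 -m pendant '[[0,0,0,0,0,0,1],[0,0,0,0,0,0,1]]'; python3 h.py
```

```text
time: 0.9
tool_pos: [0.4444, -0.2788, 0.2006]
ee_rot: [-3.141, -0.0, 1.421]
wrist_force: [-0.2, -0.6, 0.4]
width: 0.0943
finger_force: 0.0
time: 1.7
tool_pos: [0.499, -0.2237, 0.2019]
ee_rot: [3.138, 0.794, 1.663]
wrist_force: [0.4, 0.4, -0.8]
width: 0.0942
finger_force: 0.0
time: 1.9
tool_pos: [0.4986, -0.2236, 0.2001]
ee_rot: [-3.139, 0.787, 1.668]
wrist_force: [-0.1, -0.5, -0.0]
width: 0.0943
finger_force: 0.0
t 1.9 p [ 0.4986 -0.2236  0.2001] z [ 0.066 -0.705 -0.706] y [ 0.996  0.095 -0.002] tip [ 0.4993 -0.2314  0.1924] w 0.0943 ff 0.0 F [-0.1 -0.5 -0. ] j [-0.03 -0.04  1.68 -0.79  1.44 -0.04]
```

```bash
python3 -m pendant '[[0,0,-4,0,0,0,1],[0,0,-4,0,0,0,1],[0,0,-4,0,0,0,1],[0,0,-3,0,0,0,1],[0,0,-2,0,0,0,1],[0,0,-1.2,0,0,0,1],[0,0,0,0,0,0,1],[0,0,0,0,0,0,1]]'; python3 h.py; python3 - <<'E'
from h import *
f=lambda a:cv2.resize(a[:,:,::-1],(400,400),interpolation=cv2.INTER_CUBIC)
cv2.imwrite("pics/g1.png",np.hstack([f(imaging.snapshot("top")[170:260,275:365]),f(imaging.snapshot("side")[110:210,245:345])]))
E
```

```text
time: 2.7
tool_pos: [0.4998, -0.2252, 0.0206]
ee_rot: [3.138, 0.789, 1.66]
wrist_force: [-1.0, 0.8, -0.1]
width: 0.094
finger_force: 0.0
t 2.7 p [ 0.4998 -0.2252  0.0206] z [ 0.067 -0.707 -0.704] y [0.996 0.092 0.003] tip [ 0.5005 -0.233   0.0129] w 0.094 ff 0.0 F [-1.   0.8 -0.1] j [-0.03  0.15  1.87 -0.87  1.17  0.26]
```

View pics/g1.png

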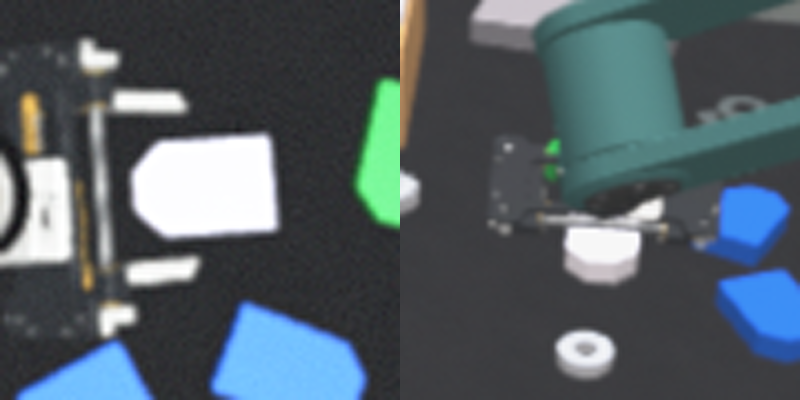

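The view shows the fingers straddling the cover evenly. The tips are at crop x≈190 and the cover spans 132–278. I'll go 3 mm lower and 3 mm on, then close.

```bash
python3 -m pendant '[[0,-0.3,-0.3,0,0,0,1],[0,0,0,0,0,0,0.5],[0,0,0,0,0,0,0.3],[0,0,0,0,0,0,0.3],[0,0,0,0,0,0,0.3],[0,0,0,0,0,0,0.3]]'; python3 h.py;python3 -m pendant '[[0,0,0,0,0,0,0.3],[0,0,0,0,0,0,0.3],[0,0,0,0,0,0,0.3],[0,0,1,0,0,0,0.3],[0,0,2,0,0,0,0.3],[0,0,2,0,0,0,0.3],[0,0,0,0,0,0,0.3]]';python3 h.py
```

```text
time: 3.4
tool_pos: [0.4987, -0.2272, 0.016]
ee_rot: [3.142, 0.789, 1.664]
wrist_force: [0.1, 0.0, 0.3]
width: 0.0572
finger_force: 0.0
t 3.4 p [ 0.4987 -0.2272  0.016 ] z [ 0.066 -0.706 -0.705] y [0.996 0.093 0.   ] tip [ 0.4994 -0.235   0.0083] w 0.0572 ff 0.0 F [0.1 0.  0.3] j [-0.03  0.16  1.88 -0.87  1.17  0.26]
time: 4.1
tool_pos: [0.5011, -0.2276, 0.0701]
ee_rot: [3.131, 0.791, 1.657]
wrist_force: [0.1, 0.2, 0.8]
width: 0.0282
finger_force: 0.0
t 4.1 p [ 0.5011 -0.2276  0.0701] z [ 0.071 -0.707 -0.703] y [0.996 0.093 0.007] tip [ 0.5019 -0.2354  0.0623] w 0.0282 ff 0.0 F [0.1 0.2 0.8] j [-0.03  0.08  1.83 -0.84  1.24  0.17]
```

The fingers passed the cover's 60 mm width without contact, so something is off. I'll look.

```bash
python3 - <<'E'
from h import *
f=lambda a:cv2.resize(a[:,:,::-1],(400,400),interpolation=cv2.INTER_CUBIC)
t=imaging.snapshot("top")
cv2.imwrite("pics/g2.png",np.hstack([f(t[170:260,275:365]),f(imaging.snapshot("side")[110:210,245:345])]))
E
```

```text
(no output)
```

View pics/g2.png

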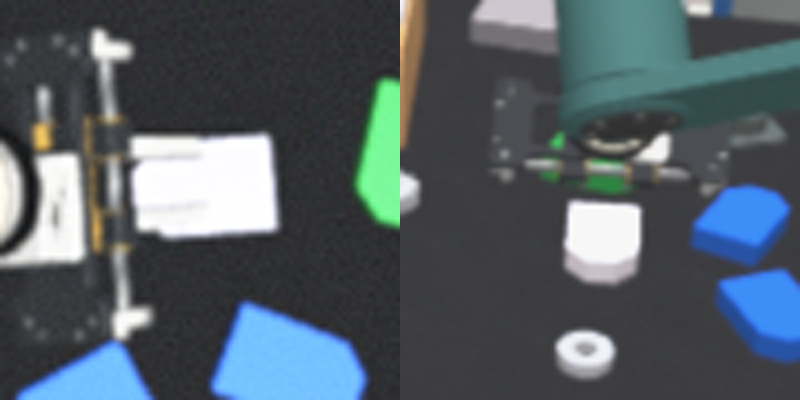

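The cover is unmoved and the fingers are now above it at about 28 mm, so they never gripped. Possibly the lift came too early. I'll retry: open, go down, close fully, and watch the width without lifting.

```bash
python3 -m pendant '[[0,0,2,0,0,0,1],[0,0,0,0,0,0,1],[0,0,0,0,0,0,1],[0,0,0,0,0,0,1],[0,0,0,0,0,0,1],[0,0,0,0,0,0,1],[0,0,0,0,0,0,1]]' | grep wid
python3 -m pendant '[[0,0,-2,0,0,0,1],[0,0,-3,0,0,0,1],[0,0,-2,0,0,0,1],[0,0,0,0,0,0,1],[0,0,0,0,0,0,1]]'; python3 h.py
python3 -m pendant '[[0,0,0,0,0,0,0],[0,0,0,0,0,0,0],[0,0,0,0,0,0,0]]' |egrep 'wid|fing'
python3 -m pendant '[[0,0,0,0,0,0,0],[0,0,0,0,0,0,0]]' |egrep 'wid|fing'
python3 -m pendant '[[0,0,0,0,0,0,0],[0,0,0,0,0,0,0]]' |egrep 'wid|fing'
python3 -m pendant '[[0,0,0,0,0,0,0],[0,0,0,0,0,0,0]]' ; python3 h.py
```

```text
width: 0.0808
time: 5.4
tool_pos: [0.4987, -0.2274, 0.0162]
ee_rot: [-3.141, 0.789, 1.665]
wrist_force: [0.8, 0.5, -0.2]
width: 0.0937
finger_force: 0.0
t 5.4 p [ 0.4987 -0.2274  0.0162] z [ 0.066 -0.707 -0.704] y [ 0.996  0.093 -0.001] tip [ 0.4994 -0.2352  0.0085] w 0.0937 ff 0.0 F [ 0.8  0.5 -0.2] j [-0.03  0.16  1.88 -0.87  1.17  0.26]
width: 0.0733
finger_force: 0.0
width: 0.0573
finger_force: 0.0
width: 0.0414
finger_force: 0.0
time: 6.3
tool_pos: [0.4986, -0.2272, 0.0159]
ee_rot: [-3.141, 0.789, 1.664]
wrist_force: [-0.2, -1.0, -0.3]
width: 0.0255
finger_force: 0.0
t 6.3 p [ 0.4986 -0.2272  0.0159] z [ 0.066 -0.706 -0.705] y [ 0.996  0.093 -0.   ] tip [ 0.4993 -0.235   0.0082] w 0.0255 ff 0.0 F [-0.2 -1.  -0.3] j [-0.03  0.16  1.88 -0.87  1.16  0.26]
```

No contact at all while shut to 25 mm at z = 8 mm, so either the fingers aren't where I think or the cover isn't. I'll check the TCP against both cameras.

```bash
python3 -m pendant '[[0,0,4,0,0,0,1],[0,0,4,0,0,0,1],[0,0,0,0,0,0,1],[0,0,0,0,0,0,1],[0,0,0,0,0,0,1],[0,0,0,0,0,0,1]]' >/dev/null; python3 h.py; python3 - <<'E'
from h import *
o=robot.get_obs(); R=Ro.from_euler("xyz",o["ee_rot"]).as_matrix(); p=o["tool_pos"]; w=o["width"]
out=[]
for n,(x0,y0) in(("top",(260,150)),("side",(235,90))):
    im=imaging.snapshot(n)[:,:,::-1].copy(); c=cv2.resize(im[y0:y0+110,x0:x0+110],(395,395),interpolation=cv2.INTER_CUBIC); k=395/110
    for s in(-1,1):
        for d,col in((.011,(0,0,255)),(-.008,(0,255,255)),(-.05,(255,0,255))):
            X=p+R@np.array([0,s*w/2,d]); q=proj(n,X); 
            if d==.011: print(n,s,X.round(3),q.round(1))
            cv2.circle(c,tuple(int(v) for v in ((q-[x0,y0])*k)),3,col,-1)
    for X in((.498,-.2255,.022),(.498,-.2255,0)):
        cv2.drawMarker(c,tuple(int(v) for v in ((proj(n,X)-[x0,y0])*k)),(0,160,0),0,12,2)
    out.append(c)
cv2.imwrite("pics/g3.png",np.hstack(out))
for n,u,v in(("top",320.3,211.5),): print(ray(n,u,v,.022))
E
```

```text
t 6.9 p [ 0.4974 -0.2272  0.094 ] z [ 0.063 -0.706 -0.705] y [ 0.996  0.093 -0.004] tip [ 0.4981 -0.2349  0.0863] w 0.0704 ff 0.0 F [-0.2 -0.   0.3] j [-0.03  0.05  1.81 -0.82  1.28  0.12]
top -1 [ 0.463 -0.238  0.086] [329.  223.5]
top 1 [ 0.533 -0.232  0.086] [326.9 198.3]
side -1 [ 0.463 -0.238  0.086] [306.9 150.1]
side 1 [ 0.533 -0.232  0.086] [286.2 148.8]
[ 0.49785474 -0.22380832  0.022     ]
```

View pics/g3.png

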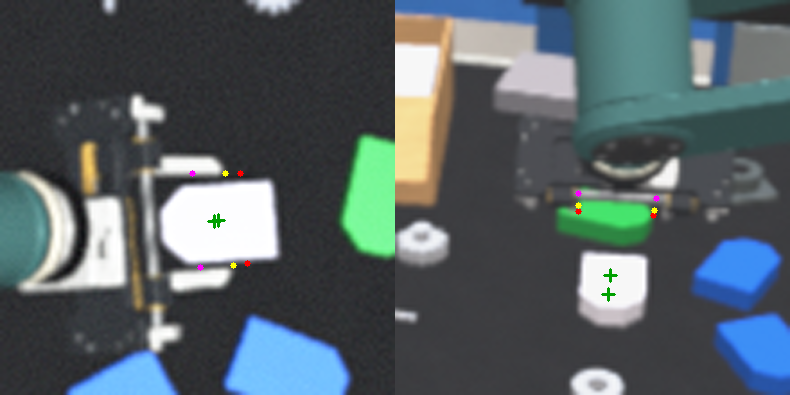

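The fingers look about 13–15 mm shorter along the tool axis than the predicted red tips at crop (241,173); the visible tips end at (225,165). That would put them just over the cover's top. I'll check `tip_extent`.

```bash
python3 - <<'E'
from h import *
print(robot.tip_extent,[a for a in dir(robot) if a[0]!='_'])
im=cv2.imread("pics/g3.png"); print(im[150:180,150:250].max(axis=2)[::3,::6])
E
```

```text
0.011 ['IKError', 'close_job', 'get_obs', 'tip_extent']
[[ 72  72  57  44  49  45  45  43  40  44  45  47  49  52  48  50  50]
 [ 72  72  73  71  74  72  66  64  61  61  58  50  48  52  47  50  48]
 [ 74  70 116 145 147 141 139 135 132 131 121  75  50  47  44  55  49]
 [ 74  69 169 226 224 223 222 222 220 220 211 127  57  47  52  49  50]
 [ 73  68 190 250 248 248 248 248 248 249 246 188  74  45  49  45  48]
 [ 81  86 195 253 253 251 252 252 252 252 253 234 106  47  49  45  53]
 [134 138 204 248 249 248 248 249 249 249 249 249 130  49  48  52  53]
 [178 174 198 218 219 221 218 255 220 219 219 220 119  51  46 255  46]
 [172 140 150 152 152 154 149 255 151 149 149 154  82  51  45 255  43]
 [155  86  88  82  80  81  83  81  80  80  80  82  51  42  43  43  42]]
```

```bash
python3 -m pendant '[[0,0,0,0,0,0,1],[0,0,-4,0,0,0,1],[0,0,-3,0,0,0,1],[0,0,-0.8,0,0,0,1],[0,0,0,0,0,0,1],[0,0,0,0,0,0,1]]'|egrep 'pos|force|wid'
for i in 1 2 3; do :; done
python3 -m pendant '[[0,0,-0.1,0,0,0,1],[0,0,-0.1,0,0,0,1],[0,0,0,0,0,0,1]]'|egrep 'pos|wrist'
python3 -m pendant '[[0,0,-0.1,0,0,0,1],[0,0,-0.1,0,0,0,1],[0,0,0,0,0,0,1]]'|egrep 'pos|wrist'
```

```text
tool_pos: [0.4996, -0.2275, 0.0194]
wrist_force: [0.1, -0.8, 0.5]
width: 0.0938
finger_force: 0.0
tool_pos: [0.4992, -0.2273, 0.0169]
wrist_force: [-1.6, 0.8, -0.0]
tool_pos: [0.4985, -0.2273, 0.0138]
wrist_force: [-0.7, 0.1, -0.3]
```

```bash

python3 -m pendant '[[0,0,-0.1,0,0,0,1],[0,0,-0.1,0,0,0,1],[0,0,0,0,0,0,1]]'|egrep 'pos|wrist'
python3 -m pendant '[[0,0,-0.1,0,0,0,1],[0,0,0,0,0,0,1],[0,0,0,0,0,0,1]]'|egrep 'pos|wrist'
python3 -m pendant '[[0,0,-0.1,0,0,0,1],[0,0,0,0,0,0,1]]'|egrep 'pos|wrist'
```

```text
tool_pos: [0.4985, -0.2273, 0.0118]
wrist_force: [-0.9, -0.7, -0.3]
tool_pos: [0.4986, -0.2273, 0.011]
wrist_force: [-0.2, 0.6, 0.7]
tool_pos: [0.4986, -0.2273, 0.0099]
wrist_force: [-0.4, -0.4, -0.5]
```

```bash

python3 -m pendant '[[0,0,-0.15,0,0,0,1],[0,0,-0.05,0,0,0,1],[0,0,0,0,0,0,1]]'|egrep 'pos|wrist'
python3 -m pendant '[[0,0,-0.1,0,0,0,1],[0,0,-0.1,0,0,0,1],[0,0,0,0,0,0,1]]'|egrep 'pos|wrist'
```

```text
tool_pos: [0.4985, -0.2273, 0.0078]
wrist_force: [0.0, -0.0, 0.5]
tool_pos: [0.4985, -0.2272, 0.0058]
wrist_force: [-0.4, 0.9, 0.2]
```

```bash

python3 -m pendant '[[0,0,-0.1,0,0,0,1],[0,0,-0.1,0,0,0,1],[0,0,0,0,0,0,1]]'|egrep 'pos|wrist'
python3 -m pendant '[[0,0,-0.1,0,0,0,1],[0,0,-0.1,0,0,0,1],[0,0,0,0,0,0,1]]'|egrep 'pos|wrist'
python3 - <<'E'
from h import *
f=lambda a:cv2.resize(a[:,:,::-1],(400,400),interpolation=cv2.INTER_CUBIC)
cv2.imwrite("pics/g4.png",np.hstack([f(imaging.snapshot("top")[170:260,275:365]),f(imaging.snapshot("side")[110:210,245:345])]))
E
```

```text
tool_pos: [0.4985, -0.2272, 0.0038]
wrist_force: [0.3, -0.6, 0.8]
tool_pos: [0.4985, -0.2273, 0.0018]
wrist_force: [-0.5, -0.3, 0.3]
```

View pics/g4.png

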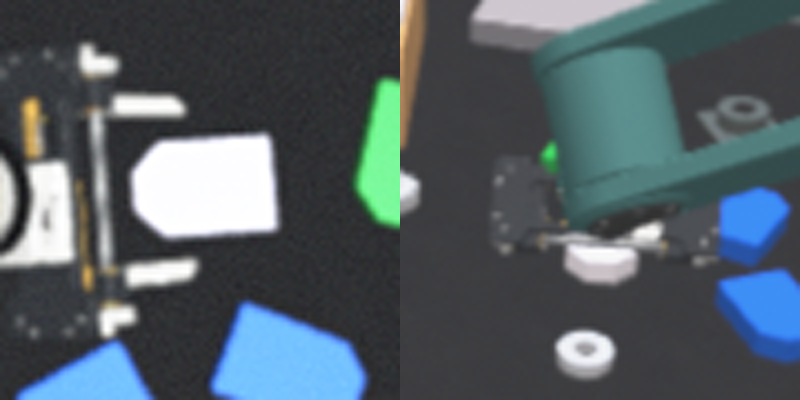

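The tips (crop (185,105) and (197,268)) sit about 20 mm short of the reported place, and there is no contact at tip z = -6 mm. So the reported pose is offset from the real fingers. I'll keep probing down for the bench.

```bash

python3 -m pendant '[[0,0,-0.1,0,0,0,1],[0,0,-0.1,0,0,0,1],[0,0,0,0,0,0,1]]'|egrep 'pos|wrist'
python3 -m pendant '[[0,0,-0.1,0,0,0,1],[0,0,-0.1,0,0,0,1],[0,0,0,0,0,0,1]]'|egrep 'pos|wrist'
python3 -m pendant '[[0,0,-0.1,0,0,0,1],[0,0,-0.1,0,0,0,1],[0,0,0,0,0,0,1]]'|egrep 'pos|wrist'
```

```text
tool_pos: [0.4985, -0.2273, -0.0002]
wrist_force: [-0.3, 0.6, -0.7]
tool_pos: [0.4985, -0.2272, -0.0022]
wrist_force: [-0.4, -0.5, 0.5]
tool_pos: [0.4985, -0.2273, -0.0042]
wrist_force: [0.4, -0.5, -0.1]
```

```bash

python3 -m pendant '[[0,-0.7,0,0,0,0,1],[0,-0.7,0,0,0,0,1],[0,0,0,0,0,0,0],[0,0,0,0,0,0,0],[0,0,0,0,0,0,0],[0,0,0,0,0,0,0],[0,0,0,0,0,0,0]]'|egrep 'pos|wrist|wid|fing'
python3 -m pendant '[[0,0,0,0,0,0,0],[0,0,0,0,0,0,0]]'|egrep 'pos|wrist|wid|fing'
```

```text
tool_pos: [0.4988, -0.2411, -0.004]
wrist_force: [0.8, -0.1, -0.7]
width: 0.0594
finger_force: 30.0
tool_pos: [0.4988, -0.2411, -0.004]
wrist_force: [-0.3, 0.0, -0.8]
width: 0.059
finger_force: 30.0
```

Gripped at 59 mm with 30 N. Lift, turn +90° about the closing axis, and measure the result.

```bash

python3 -m pendant '[[0,0,1,0,0,0,0],[0,0,2,0,0,0,0],[0,0,3,0,0,0,0],[0,0,4,0,0,0,0],[0,0,4,0,0,0,0],[0,0,0,7.5,0.7,0,0],[0,0,0,7.5,0.7,0,0],[0,0,0,7.5,0.7,0,0]]'|egrep 'pos|wrist|wid|fing'
python3 -m pendant '[[0,0,0,7.5,0.7,0,0],[0,0,0,7.5,0.7,0,0],[0,0,0,7.5,0.7,0,0],[0,0,0,7.5,0.7,0,0],[0,0,0,7.5,0.7,0,0],[0,0,0,7.5,0.7,0,0],[0,0,0,7.5,0.7,0,0],[0,0,0,7.5,0.7,0,0]]'|egrep 'pos|wrist|wid|fing'
python3 -m pendant '[[0,0,0,7.5,0.7,0,0],[0,0,0,0,0,0,0],[0,0,0,0,0,0,0]]'|egrep 'wrist|wid|fing'; python3 h.py; python3 - <<'E'
from h import *
o=robot.get_obs(); R=Ro.from_euler("xyz",o["ee_rot"]).as_matrix(); p=o["tool_pos"]
out=[]
for n in("top","side"):
    im=imaging.snapshot(n)[:,:,::-1].copy(); q=proj(n,p); x0,y0=(q-60).astype(int); x0=max(x0,0);y0=max(y0,0)
    cv2.imwrite(f"pics/full_{n}_1.png",im)
    c=cv2.resize(im[y0:y0+120,x0:x0+120],(396,396),interpolation=cv2.INTER_CUBIC); k=3.3; print(n,x0,y0)
    for d,col in((.011,(0,0,255)),(-.014,(0,255,255)),(-.05,(255,0,255))):
        for s in(-1,1): cv2.circle(c,tuple(int(v) for v in ((proj(n,p+R@np.array([0,s*.03,d]))-[x0,y0])*k)),2,col,-1)
    out.append(c)
cv2.imwrite("pics/h1.png",np.hstack(out))
E
```

```text
tool_pos: [0.4991, -0.2401, 0.138]
wrist_force: [-0.3, -0.1, -2.4]
width: 0.0594
finger_force: 30.0
tool_pos: [0.4986, -0.2424, 0.1372]
wrist_force: [0.0, 0.0, -0.8]
width: 0.0598
finger_force: 30.0
wrist_force: [-0.1, 0.2, -0.5]
width: 0.0596
finger_force: 30.0
t 14.0 p [ 0.4983 -0.2415  0.1349] z [-0.067  0.706 -0.705] y [ 0.996  0.093 -0.001] tip [ 0.4975 -0.2337  0.1271] w 0.0596 ff 30.0 F [-0.1  0.2 -0.5] j [-0.85  0.55  1.08  0.51  2.13 -0.81]
top 273 150
side 237 75
```

View pics/h1.png

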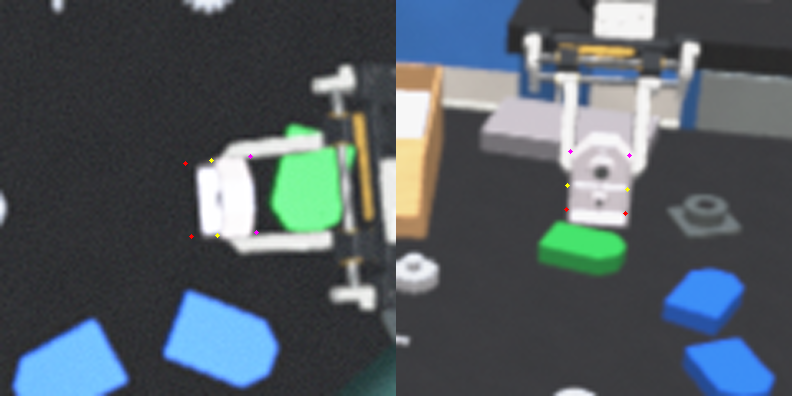

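The view shows the cover upright in the grip, nose up at side (600,135) and open side towards +y. The real fingertips, at side (572,172), lie about 36 mm behind the reported tip along the tool axis, so I'll allow for that. Cover bottom should be at z≈0.106. I'll move it +y 3 cm away from the green cover and lower it by touch.

```bash
python3 -c "
from h import *
c=imaging.camera_params('side');p=ray('side',298.8,142.3,.1);q=ray('side',298.8,142.3,.12);print(p,q)"
python3 -m pendant '[[0,1.5,-3,0,0,0,0],[0,1.5,-3,0,0,0,0],[0,0,-2,0,0,0,0],[0,0,-1,0,0,0,0],[0,0,0,0,0,0,0],[0,0,0,0,0,0,0]]'|egrep 'pos|wrist'
python3 -m pendant '[[0,0,-0.2,0,0,0,0],[0,0,-0.2,0,0,0,0],[0,0,0,0,0,0,0]]'|egrep 'pos|wrist'
```

```text
[ 0.49449856 -0.26134715  0.1       ] [ 0.49158035 -0.2250144   0.12      ]
tool_pos: [0.4993, -0.2121, 0.0474]
wrist_force: [0.6, -0.5, -1.8]
tool_pos: [0.4988, -0.2117, 0.0421]
wrist_force: [0.1, 0.2, -1.1]
```

```bash

python3 -m pendant '[[0,0,-0.3,0,0,0,0],[0,0,-0.3,0,0,0,0],[0,0,-0.1,0,0,0,0],[0,0,0,0,0,0,0]]'|egrep 'pos|wrist'
python3 -m pendant '[[0,0,-0.2,0,0,0,0],[0,0,0,0,0,0,0],[0,0,0,0,0,0,0]]'|egrep 'pos|wrist'
python3 -m pendant '[[0,0,-0.2,0,0,0,0],[0,0,0,0,0,0,0],[0,0,0,0,0,0,0]]'|egrep 'pos|wrist'
```

```text
tool_pos: [0.4985, -0.2111, 0.0346]
wrist_force: [0.3, -0.3, -0.6]
tool_pos: [0.4986, -0.2112, 0.033]
wrist_force: [0.5, 0.1, -0.7]
tool_pos: [0.4986, -0.2112, 0.031]
wrist_force: [0.2, 0.6, -1.0]
```

```bash

python3 -m pendant '[[0,0,-0.1,0,0,0,0],[0,0,0,0,0,0,0]]'|egrep 'pos|wrist'
python3 -m pendant '[[0,0,-0.1,0,0,0,0],[0,0,0,0,0,0,0]]'|egrep 'pos|wrist'
```

```text
tool_pos: [0.4986, -0.2112, 0.0299]
wrist_force: [0.3, -0.5, -1.8]
tool_pos: [0.4986, -0.2112, 0.0288]
wrist_force: [-0.4, -0.0, -1.3]
```

```bash

python3 -m pendant '[[0,0,-0.1,0,0,0,0],[0,0,0,0,0,0,0]]'|egrep 'pos|wrist'
python3 -m pendant '[[0,0,-0.1,0,0,0,0],[0,0,0,0,0,0,0]]'|egrep 'pos|wrist'
```

```text
tool_pos: [0.4987, -0.2112, 0.028]
wrist_force: [0.7, -0.6, -0.9]
tool_pos: [0.4987, -0.2112, 0.0279]
wrist_force: [-0.2, -0.5, 2.6]
```

```bash

python3 -m pendant '[[0,0,-0.1,0,0,0,0],[0,0,0,0,0,0,0]]'|egrep 'pos|wrist'
python3 -m pendant '[[0,0,-0.1,0,0,0,0],[0,0,0,0,0,0,0]]'|egrep 'pos|wrist'
```

```text
tool_pos: [0.4987, -0.2112, 0.0279]
wrist_force: [-0.3, -0.2, 6.4]
tool_pos: [0.4987, -0.2112, 0.0279]
wrist_force: [-1.4, -0.0, 9.5]
```

Contact found: the cover stands at TCP z≈0.028. I'll relieve the load, open, back off along the tool axis, and check that it stands.

```bash

python3 -m pendant '[[0,0,0.25,0,0,0,0],[0,0,0,0,0,0,0],[0,0,0,0,0,0,0.7],[0,0,0,0,0,0,0.8],[0,0,0,0,0,0,1],[0,0,0,0,0,0,1],[0,0,0,0,0,0,1],[0,0,0,0,0,0,1]]'|egrep 'pos|wrist|wid|fing'
python3 -m pendant '[[0,0,0,0,0,0,1],[0,0,0,0,0,0,1],[0,-1,1,0,0,0,1],[0.1,-2,2,0,0,0,1],[0.1,-3,3,0,0,0,1],[0,0,4,0,0,0,1],[0,0,4,0,0,0,1],[0,0,2,0,0,0,1]]'|egrep 'pos|wrist|wid|fing'
python3 - <<'E'
from h import *
for n,(x0,x1,y0,y1) in(("top",(285,345,190,235)),("side",(270,320,130,200))):
    im=imaging.snapshot(n)[:,:,::-1]; cv2.imwrite(f"pics/st_{n}.png",im)
    v=im.max(2); m=((im.min(2)>110)).astype(np.uint8); mm=np.zeros_like(m); mm[y0:y1,x0:x1]=m[y0:y1,x0:x1]
    cs,_=cv2.findContours(mm,0,2)
    for k in cs:
        if cv2.contourArea(k)>30: print(n,cv2.boundingRect(k),cv2.minAreaRect(k))
c=[.5004,-.2269]
for n in("top","side"): print(n,[proj(n,(c[0]+dx,c[1]+dy,z)).round(1).tolist() for dx in(-.03,.03) for dy in(-.011,.011) for z in(0,.072)])
E
```

```text
tool_pos: [0.4986, -0.2112, 0.0274]
wrist_force: [-0.4, 0.0, -0.7]
width: 0.0938
finger_force: 0.0
tool_pos: [0.5011, -0.273, 0.1923]
wrist_force: [0.3, 0.5, -1.1]
width: 0.0941
finger_force: 0.0
top (316, 199, 15, 23) ((323.0, 210.0), (22.0, 14.0), 90.0)
side (284, 192, 15, 8) ((291.0, 195.5), (7.0, 14.0), 90.0)
side (286, 148, 20, 28) ((295.38323974609375, 161.134521484375), (18.59547996520996, 26.860137939453125), 4.085616588592529)
top [[323.7, 221.0], [328.0, 220.9], [316.3, 220.8], [320.2, 220.7], [324.0, 201.0], [328.3, 199.6], [316.6, 200.8], [320.5, 199.4]]
side [[302.7, 171.1], [304.4, 153.5], [302.0, 174.5], [303.7, 156.8], [285.9, 169.0], [287.0, 151.5], [285.0, 172.4], [286.1, 154.8]]
```

The cover stands where computed: the masks match the predicted corners within about 2 px. Now tilt to the other side and come down for the regrasp.

```bash

python3 -m pendant '[[0,0.3,0,-7.5,-0.7,0,1],[0,0.3,0,-7.5,-0.7,0,1],[0,0.3,0,-7.5,-0.7,0,1],[0,0.3,0,-7.5,-0.7,0,1],[0,0.3,0,-7.5,-0.7,0,1],[0,0.3,0,-7.5,-0.7,0,1],[0,0.3,0,-7.5,-0.7,0,1],[0,0.2,0,-7.5,-0.7,0,1]]' >/dev/null
python3 -m pendant '[[0,0,0,-7.5,-0.7,0,1],[0,0,0,-7.5,-0.7,0,1],[0,0,0,-7.5,-0.7,0,1],[0,0,0,-7.5,-0.7,0,1],[0,0,0,0,0,0,1],[0,0,0,0,0,0,1]]' >/dev/null; python3 h.py
```

```text
t 20.3 p [ 0.5003 -0.2478  0.186 ] z [ 0.065 -0.705 -0.706] y [ 0.995  0.095 -0.004] tip [ 0.501  -0.2555  0.1782] w 0.094 ff 0.0 F [ 0.4 -0.2  1.1] j [-0.08 -0.03  1.7  -0.79  1.38 -0.06]
```

```bash

python3 -m pendant '[[0.2,-0.2,-4,0,0,0,1],[0,0,-4,0,0,0,1],[0,0,-4,0,0,0,1],[0,0,-2.5,0,0,0,1],[0,0,-1.3,0,0,0,1],[0,0,0,0,0,0,1],[0,0,0,0,0,0,1],[0,0,0,0,0,0,1]]' >/dev/null; python3 h.py; python3 - <<'E'
from h import *
im=imaging.snapshot("top")[:,:,::-1]; cv2.imwrite("pics/rg_top.png",im)
m=(im.min(2)>110).astype(np.uint8); s=m[185:240,295:345]
for r in s: print("".join(".#"[v] for v in r))
o=robot.get_obs(); R=Ro.from_euler("xyz",o["ee_rot"]).as_matrix()
for d in(-.02,-.025,-.03): print(d,[proj("top",o["tool_pos"]+R@np.array([0,s*.053,d])).round(1).tolist() for s in(-1,1)])
E
```

```text
t 21.1 p [ 0.5043 -0.2509  0.032 ] z [ 0.069 -0.707 -0.704] y [0.996 0.093 0.004] tip [ 0.5051 -0.2586  0.0242] w 0.094 ff 0.0 F [0.5 0.4 0.3] j [-0.08  0.14  1.86 -0.87  1.15  0.2 ]
..................................................
..................................................
..................................................
.................############.....................
...............################...................
...............################...................
...............################...................
...........#####################..................
..........#####################...................
..........####....................................
..........###.....................................
..........###.....................................
..........###.....................................
...........##.....................................
...........##.............#######.................
...........##...........##########................
...........###........############................
...........###.......#############................
[... 1305 characters left out ...]
######...............
..................################................
..................################................
..................###############.................
...................#######........................
..................................................
..................................................
..................................................
..................................................
..............######..............................
.............########.............................
............#########.............................
-0.02 [[327.5, 228.1], [324.6, 191.4]]
-0.025 [[326.5, 228.2], [323.6, 191.4]]
-0.03 [[325.5, 228.3], [322.6, 191.3]]
```

The fingers straddle the standing cover with even gaps of about 5 px. The visible tips show the true tip offset is nearer 21 mm. Correct for that, then close.

```bash

python3 -m pendant '[[0,0.6,0.3,0,0,0,1],[0,0.6,0.3,0,0,0,1],[0,0,0,0,0,0,1],[0,0,0,0,0,0,0],[0,0,0,0,0,0,0],[0,0,0,0,0,0,0],[0,0,0,0,0,0,0],[0,0,0,0,0,0,0]]' |egrep wid; python3 h.py; python3 -m pendant '[[0,0,0,0,0,0,0],[0,0,0,0,0,0,0]]' |egrep 'wid|fing';  python3 h.py
```

```text
width: 0.0595
t 21.95 p [ 0.5023 -0.2384  0.0354] z [ 0.065 -0.707 -0.705] y [ 0.996  0.093 -0.001] tip [ 0.503  -0.2462  0.0276] w 0.0595 ff 30.0 F [-0.8  0.1  0.3] j [-0.06  0.13  1.86 -0.86  1.18  0.21]
width: 0.0592
finger_force: 30.0
t 22.15 p [ 0.5023 -0.2384  0.0354] z [ 0.065 -0.706 -0.705] y [ 0.996  0.093 -0.001] tip [ 0.503  -0.2461  0.0276] w 0.0592 ff 30.0 F [-1.4  0.3  0.2] j [-0.06  0.13  1.86 -0.86  1.18  0.21]
```

Regripped. Lift, carry over at height while turning the second +90°, and correct yaw by -4.2°.

```bash

python3 -m pendant '[[0,0,1,0,0,0,0],[0,0,3,0,0,0,0],[0,0,4,0,0,0,0],[0,0,4,0,0,0,0],[0,0,4,0,0,0,0],[0,0,0,7.5,0.7,0,0],[0,0,0,7.5,0.7,0,0],[0,0,0,7.5,0.7,0,0]]' |egrep 'wid|fing|pos'
python3 -m pendant '[[0,0,0,7.5,0.7,0,0],[0,0,0,7.5,0.7,0,0],[0,0,0,7.5,0.7,0,0],[0,0,0,7.5,0.7,0,0],[0,0,0,7.5,0.7,0,0],[0,0,0,7.5,0.7,0,0],[0,0,0,7.5,0.7,0,0],[0,0,0,7.5,0.7,0,0]]' |egrep 'wid|fing|pos'
python3 -m pendant '[[0,0,0,7.4,0.7,0,0],[1.2,3.8,0,0,0,-1,0],[1.2,3.8,0,0,0,-1,0],[1.2,3.8,0,0,0,-1,0],[1.2,3.8,0,0,0,-1.2,0],[1.3,3.8,0,0,0,0,0],[1.3,3.8,0,0,0,0,0],[1.3,3.8,0,0,0,0,0]]' |egrep 'wid|fing|pos'
python3 -m pendant '[[1.3,3.8,0,0,0,0,0],[1.3,3.8,0,0,0,0,0],[1.3,3.8,0,0,0,0,0],[1.3,3.8,0,0,0,0,0],[1.3,3.8,0,0,0,0,0],[0,0,0,0,0,0,0],[0,0,0,0,0,0,0]]' |egrep 'wid|fing|wrist';python3 h.py
```

```text
tool_pos: [0.5033, -0.2372, 0.1977]
width: 0.0595
finger_force: 30.0
tool_pos: [0.5028, -0.2396, 0.1966]
width: 0.0592
finger_force: 30.0
tool_pos: [0.59, 0.0287, 0.1955]
width: 0.0592
finger_force: 30.0
wrist_force: [0.2, -0.5, -1.9]
width: 0.0592
finger_force: 30.0
t 25.25 p [0.6541 0.2182 0.1951] z [-0.016  0.707 -0.707] y [ 1.     0.022 -0.   ] tip [0.6539 0.226  0.1873] w 0.0592 ff 30.0 F [ 0.2 -0.5 -1.9] j [-0.16  0.37  1.22  0.78  1.69 -0.14]
```

```bash

python3 -m pendant '[[0.15,0,-4,0,0,0,0],[0,0,-4,0,0,0,0],[0,0,-4,0,0,0,0],[0,0,-2,0,0,0,0],[0,0,-1,0,0,0,0],[0,0,0,0,0,0,0],[0,0,0,0,0,0,0]]' |egrep 'wrist';python3 h.py
python3 - <<'E'
from h import *
o=robot.get_obs(); p=o["tool_pos"]; c=p+[.0002,-.0096,.0119]; print("cover pred",c)
a=np.radians(-88.8); X=np.array([np.cos(a),np.sin(a),0]); Y=np.array([-X[1],X[0],0]); out=[]
pts=[(45,-12),(45,12),(27,30),(-45,30),(-45,-30),(27,-30)]
for n,(x0,y0) in(("top",(140,120)),("side",(180,190))):
    im=imaging.snapshot(n)[:,:,::-1].copy(); k=4.4; g=cv2.resize(im[y0:y0+90,x0:x0+90],(396,396),interpolation=cv2.INTER_CUBIC)
    for u,v in pts: cv2.circle(g,tuple(int(t) for t in (proj(n,c+X*u/1e3+Y*v/1e3+[0,0,.011])-[x0,y0]+.5)*k),2,(0,0,255),-1)
    s=np.array([.656,.2085,.012])
    for u in(-59,59):
        for v in(-43,43): cv2.circle(g,tuple(int(t) for t in (proj(n,s+X*u/1e3+Y*v/1e3)-[x0,y0]+.5)*k),2,(0,200,0),-1)
    out.append(g)
cv2.imwrite("pics/pl.png",np.hstack(out))
E
```

```text
wrist_force: [0.2, 0.1, -0.9]
t 25.95 p [0.6577 0.2173 0.0478] z [-0.011  0.708 -0.706] y [1.    0.019 0.004] tip [0.6575 0.2251 0.0401] w 0.0592 ff 30.0 F [ 0.2  0.1 -0.9] j [-0.16  0.48  1.37  0.77  1.5  -0.33]
cover pred [0.65786112 0.20770757 0.05972946]
```

View pics/pl.png

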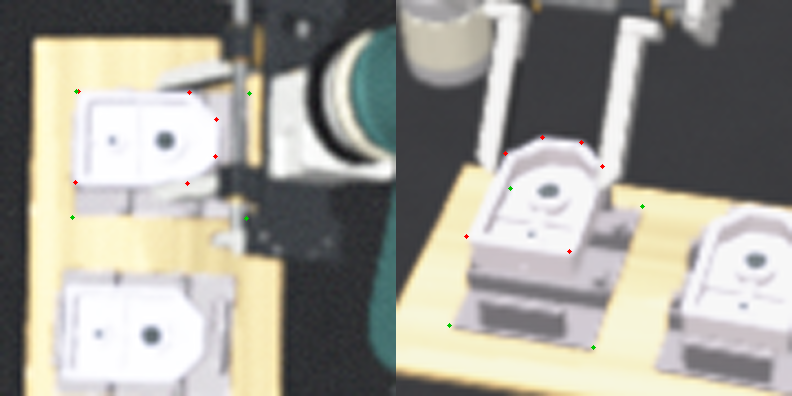

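The view shows the cover hovering open side up over the empty cradle, nose the same way as the other cover, and its outline matching the prediction within about 1 px (cover at top (147,138) in the crop). Lower by touch.

```bash

python3 -m pendant '[[0,0,-0.5,0,0,0,0],[0,0,-0.5,0,0,0,0],[0,0,-0.3,0,0,0,0],[0,0,0,0,0,0,0],[0,0,0,0,0,0,0]]' |egrep 'wrist|pos'
python3 -m pendant '[[0,0,-0.2,0,0,0,0],[0,0,0,0,0,0,0],[0,0,0,0,0,0,0]]' |egrep 'wrist|pos'
python3 -m pendant '[[0,0,-0.1,0,0,0,0],[0,0,0,0,0,0,0]]' |egrep 'wrist|pos'
```

```text
tool_pos: [0.656, 0.2179, 0.0322]
wrist_force: [-0.2, 0.3, -0.9]
tool_pos: [0.6561, 0.2178, 0.0305]
wrist_force: [-0.7, 0.6, -1.6]
tool_pos: [0.6561, 0.2177, 0.0294]
wrist_force: [-0.6, 0.7, -0.4]
```

```bash

python3 -m pendant '[[0,0,-0.1,0,0,0,0],[0,0,0,0,0,0,0]]' |egrep 'wrist|pos'
python3 -m pendant '[[0,0,-0.1,0,0,0,0],[0,0,0,0,0,0,0]]' |egrep 'wrist|pos'
```

```text
tool_pos: [0.656, 0.2177, 0.0283]
wrist_force: [0.0, 0.1, -1.6]
tool_pos: [0.656, 0.2177, 0.0273]
wrist_force: [-0.2, 0.5, -2.1]
```

```bash

python3 -m pendant '[[0,0,-0.1,0,0,0,0],[0,0,0,0,0,0,0]]' |egrep 'wrist|pos'
python3 -m pendant '[[0,0,-0.1,0,0,0,0],[0,0,0,0,0,0,0]]' |egrep 'wrist|pos'
python3 -m pendant '[[0,0,-0.1,0,0,0,0],[0,0,0,0,0,0,0]]' |egrep 'wrist|pos'
```

```text
tool_pos: [0.6561, 0.2177, 0.0263]
wrist_force: [0.5, -0.6, -1.6]
tool_pos: [0.6562, 0.2177, 0.0257]
wrist_force: [0.4, -0.3, -0.7]
tool_pos: [0.6562, 0.2178, 0.0256]
wrist_force: [-2.0, -2.5, 3.7]
```

Contact at 0.0256, as expected for the rails (0.025). Release and retreat along the tool axis.

```bash

python3 -m pendant '[[0,0,0.1,0,0,0,0],[0,0,0,0,0,0,0.7],[0,0,0,0,0,0,0.8],[0,0,0,0,0,0,0.9],[0,0,0,0,0,0,0.9],[0,0,0,0,0,0,0.9],[0,0,0,0,0,0,0.9]]' |egrep 'wrist|pos|wid|fing'
python3 -m pendant '[[0,-0.7,0.7,0,0,0,0.9],[0,-1.5,1.5,0,0,0,0.9],[0,-2.5,2.5,0,0,0,0.9],[0,-3,3,0,0,0,0.9],[0,-3,3,0,0,0,0.9],[0,-3,3,0,0,0,0.9],[0,-3,3,0,0,0,0.9],[0,0,0,0,0,0,0.9]]' |egrep 'wrist|pos|wid|fing'
python3 - <<'E'
from h import *
a=np.radians(-89); X=np.array([np.cos(a),np.sin(a),0]); Y=np.array([-X[1],X[0],0])
for n,(x0,x1,y0,y1) in(("top",(150,205,134,176)),):
    im=imaging.snapshot(n)[:,:,::-1]; cv2.imwrite("pics/fin_top.png",im)
    hs=cv2.cvtColor(im,cv2.COLOR_BGR2HSV)
    m=((hs[:,:,2]>232)&(hs[:,:,1]<25)).astype(np.uint8)
    for nm,(y0,y1) in(("placed",(134,176)),("a",(176,218))):
        mm=np.zeros_like(m); mm[y0:y1,150:205]=m[y0:y1,150:205]; mm=cv2.morphologyEx(mm,cv2.MORPH_OPEN,np.ones((2,2),np.uint8))
        cs,_=cv2.findContours(mm,0,2); k=max(cs,key=cv2.contourArea); r=cv2.minAreaRect(k); print(nm,r,ray("top",*r[0],.048).round(4))
        if nm=="placed":
            for row in m[134:176,150:205]: print("".join(".#"[v] for v in row))
im0=cv2.imread("pics/top0.png"); d=cv2.absdiff(im0,cv2.imread("pics/fin_top.png")).max(2)>60; ys,xs=np.where(d[60:,:]); print("diff cols/rows",np.unique(xs//20*20,return_counts=True),np.unique(ys//20*20+60,return_counts=True))
s=[.656,.2085,.048]; print("pred", [proj("top",np.array(s)+X*u+Y*v).round(1).tolist() for u,v in((.045,0),(-.045,0),(0,.03),(0,-.03))])
E
python3 h.py
```

```text
tool_pos: [0.6561, 0.2177, 0.0255]
wrist_force: [0.9, 0.5, 1.1]
width: 0.0849
finger_force: 0.0
tool_pos: [0.6587, 0.046, 0.1983]
wrist_force: [0.3, 0.8, 0.2]
width: 0.0844
finger_force: 0.0
placed ((175.5, 153.5), (21.0, 31.0), 90.0) [0.6538 0.2038 0.048 ]
.......................................................
.......................................................
.......................................................
.......................................................
.......................................................
.......................................................
.......................................................
.......................................................
..........#######.....##########.......................
.........##########################....................
.........###########################...................
.........###.########################.......#..........
.........##.###########################.....#..........
.........##.############################...............
.........##.#############################..............
..
[... 1577 characters left out ...]
cols/rows (array([140, 160, 180, 200, 220, 240, 260, 280, 300, 320, 340, 360, 380,
       420, 440, 460, 480, 500]), array([ 317, 1148, 1041,  576,  669, 1523, 2614, 3545, 3713, 2487, 2280,
       1321,  283,  136,  290,  538,  495,  790])) (array([ 80, 100, 120, 140, 160, 180, 200, 220, 240, 260, 280, 300, 320,
       340, 360, 380]), array([ 291, 1052, 2184, 1847, 1651, 1369,  978,  950, 1085, 1182, 1260,
       1422, 2290, 2679, 2923,  603]))
pred [[189.4, 152.9], [158.5, 152.6], [174.2, 142.5], [173.7, 162.9]]
t 29.6 p [0.6576 0.0481 0.1955] z [-0.008  0.706 -0.708] y [1.    0.017 0.006] tip [0.6576 0.0558 0.1878] w 0.0844 ff 0.0 F [ 0.1  0.5 -0.2] j [-0.4   0.44  1.11  0.74  1.87 -0.3 ]
```

The mask shows the cover level and centred between the end stops (columns 159–191, stops at 156 and 194), nose to image right, and cover_a where it was. Handing in.

```bash
python3 -c "
from bench import robot; print(robot.close_job())"
```

```text
the job is handed in; nothing more can be done
None
```

The cover is turned over and lying open side up in the empty cradle, its pointed end facing the same way as the other cover; I handed the job in at about 30 s, and no verdict was returned.

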